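Lay out the clay leaves and medallions on the drying board

ROBOT

A 6-joint arm with a two-finger parallel gripper is mounted at the origin on the work surface. World frame = base frame: x ahead of the robot, y to its left, z up, the work surface at z = 0. Lengths are in m, angles in degrees, forces in N, time in s.
With the tool pointing down it reaches from about 0.3 to 0.75 m from the base axis. Payload 8.5 kg.
Tool frame: the origin (TCP) lies midway between the tips of the shut fingers; the grasp point (between the pads) lies 19 mm behind it; z points along the fingers, y is the line along which they close (so a half turn about z gives the same grasp; the last joint's range is limited). The gripper opens to 85 mm and grips with 20 to 120 N. Pads are 22 mm wide; open, the fingers measure 114 mm over their backs; the gripper's body (76 mm by 85 mm) begins 54 mm behind the grasp point. The pads swing forward as they close: fully open they stand 13 mm farther back than shut.
Start: joints at [50.919, 21.807, 74.336, -0, 83.858, -12.336], TCP at [0.248, 0.491, 0.231] pointing down, gripper open.
Joint ranges: [-178.18, 178.18], [-50.72, 133.34], [12.68, 142.11], [-81.47, 261.47], [9.98, 163.14], [-165.26, 165.26]. Speed limits (degrees/s): [136.94, 136.94, 180, 180, 180, 180].

INTERFACE

Orientations are given as a 3x3 rotation matrix whose columns are the frame's x, y, z axes.
In Python, from rig import env gives the robot as it stands. The module is installed in compiled form; this text tells all that it offers.
- The arm moves only by the tool jog_arm, never from a script. Its argument "targets" is a list of rows, each a list of 6 numbers: the shift along the tool's x, y, z in cm, then the turn, a rotation vector about the tool's x, y, z in degrees. A call has 1 to 8 rows; each row is the pose to reach, as a shift and turn from the pose commanded when the call began, along the tool's axes at that moment; what a row does not reach only later rows make up. A row lasts 1/12 s, in which the tool goes at most 41.7 mm and 7.16 degrees, less where a joint would pass 70% of its speed; a pose out of reach is approached as far as the arm can. A call with a gripper value outside its range is refused whole. "hand" is the opening, from 0 (shut) to 1 (fully open), set as the call begins (left out, the last holds). The fingers move at their own pace and stop on an object; "newtons" is the grip in N (left out, the last holds). Time passes only in rows, so rows that repeat a pose let the fingers close. It gives the time, the measured TCP pose, the force, the opening and the grip force at its end, in the units of the state.
- env.observe(): the state, without advancing time (a new reading comes with each control period).
- env.get_image(name): name is "scene" or "top" or "wrist"; returns a dict with "frame" (420x560x3 uint8, red, green, blue), "depth" (420x560 float32, m along the optical axis (not along the pixel's ray), 0 where there is no reading), "fovy" (degrees; the focal length in pixels is half the picture's height over the tangent of half this angle, whatever the lens; pixels are square), "cx", "cy" (the principal point, pixels), "cam_to_world" (4x4, takes a point from camera to world coordinates). Camera axes: x right, y down, z forward; pixel columns grow to the right and rows downward; lengths in m; the calibration is good to about 2 mm. A picture is of the moment at which its call begins.
- env.close_job(): hands the job in; it is judged then, once.
Trained networks look in the newest picture that a camera, given by its name, has taken for a name from the list of things; names that differ only in an ending like _2 or _b are one class to them, and where a whole thing is asked for, a point or a joint stands for the part that bears it (a point fixed in the world has none). Each returns a list of dicts, best first, with "score" (0 to 1); they miss things now and then, are a little off and sometimes report something else, mostly with a low value. They report only what shows in the picture. A call takes as long as a camera call.
- env.regions_of(camera, target): "pixels" (420x560 bool, what is visible of it) and "point" ([row, column] in pixels, amid what is visible of it).
The state is a dict: "time_s": time; "q": joint angles; "qvel": joint speeds; "joint_efforts": joint torques, N m; "position": TCP position; "tool_rot": TCP orientation; "ft_force": force on the tool from outside, world axes, zero at the start; "wrist_torque": the same for the moment, N m; "grip_width": finger opening in m; "gripper_force": force on a finger pad.
Only numpy, scipy, OpenCV 4.12 (cv2) and the standard library are available. Lean on these libraries where they do the work, as an engineer would, in place of code of your own. Each camera call takes 0.05 s, during which the arm holds its last target. There are 200 camera calls.

TASK

Finish filling the grid pencilled on the drying board with the six fired-clay pieces, in two neat rows, one piece lying flat in the middle of each square: the three round medallions in the row next to the wooden batten, and the three leaves in the other row, squared up with the board and with their tips pointing straight away from the batten. One medallion is lying in the leaves' row and has to go over to its own. Leave the paint bottle, the brush jar and the glue pot standing where they are.

Things in the scene. Friction and masses are not known exactly. Their poses are not given: they have to be found in the camera images.
- board: fixed plywood drying board, 180 mm (x) by 240 mm (y), 12 mm thick; origin: centre of its underside, z up. A dark batten 14 mm wide, 14 mm high stands on it along its long edge (middle at x = -83 mm). Pencilled grid of 74 mm squares: batten row centred at x = -26 mm, open row at x = +48 mm; columns at y = -74, 0, +74 mm. Yaw varies by up to 0.35 rad
- batten0 (a point): centre, on the board's top surface, of the square of the batten row at board y = -74 mm
- open0 (a point): centre, on the board's top surface, of the square of the open row (the one away from the batten) at board y = -74 mm
- batten1 (a point): centre, on the board's top surface, of the square of the batten row at board y = 0 mm
- open1 (a point): centre, on the board's top surface, of the square of the open row (the one away from the batten) at board y = 0 mm
- batten2 (a point): centre, on the board's top surface, of the square of the batten row at board y = 74 mm
- open2 (a point): centre, on the board's top surface, of the square of the open row (the one away from the batten) at board y = 74 mm
- leaf0: loose fired-clay leaf, grey: 62 mm long, 32 mm wide, 16 mm thick, sides parallel over the middle 30 mm, one end rounded, the other pointed; 40 to 80 g. Origin: centre of its underside; x towards its tip, z up. It already lies on the board, correctly placed in an end square of the open row (either end)
- disc0: loose fired-clay round medallion, grey: 44 mm diameter, 16 mm thick, 40 to 80 g. Origin: centre of its underside, z up. It starts on the board, in the wrong row: in the other end square of the open row
- disc2: loose fired-clay round medallion, grey: 44 mm diameter, 16 mm thick, 40 to 80 g. Origin: centre of its underside, z up. It already lies on the board, correctly placed in the middle square of the batten row
- leaf1: loose fired-clay leaf, grey: 62 mm long, 32 mm wide, 16 mm thick, sides parallel over the middle 30 mm, one end rounded, the other pointed; 40 to 80 g. Origin: centre of its underside; x towards its tip, z up. It starts flat on the cardboard sheet, its underside 4 mm above the table, veins up, turned by up to 2 rad either way
- disc1: loose fired-clay round medallion, grey: 44 mm diameter, 16 mm thick, 40 to 80 g. Origin: centre of its underside, z up. It starts flat on the cardboard sheet, its underside 4 mm above the table
- leaf2: loose fired-clay leaf, grey: 62 mm long, 32 mm wide, 16 mm thick, sides parallel over the middle 30 mm, one end rounded, the other pointed; 40 to 80 g. Origin: centre of its underside; x towards its tip, z up. It starts flat on the cardboard sheet, its underside 4 mm above the table, veins up, turned by up to 2 rad either way
- leaf0_tip (a point): point of leaf0's tip, 31 mm along its x axis, at mid thickness
- leaf1_tip (a point): point of leaf1's tip, 31 mm along its x axis, at mid thickness
- leaf2_tip (a point): point of leaf2's tip, 31 mm along its x axis, at mid thickness
- paint_bottle: loose bystander: black plastic paint bottle, 64 mm diameter, 170 mm tall, standing between the cardboard sheet and the board. Origin: centre of its underside
- brush_jar: loose bystander: steel jar with paint brushes, 60 mm diameter, jar 85 mm tall, brush ends up to 171 mm high, leaning at most 32 mm from its axis. It stands beyond the bottle. Origin: centre of its underside
- glue_pot: loose bystander: small white glue pot, 40 mm diameter, 40 mm tall, standing on the sheet among the clay pieces (underside 4 mm above the table). Origin: centre of its underside
- sheet: fixed flat sheet of cardboard, 340 by 340 mm, 4 mm thick, on the table. Origin: centre of its underside
- tube_box: fixed black box of paint tubes, 240 (x) by 150 (y) by 55 mm high, open at the top, to the right of the sheet. Origin: centre of its underside

How it is judged (in metres and radians):
At the end, for the whole second after the job is handed in: A medallion in each square of the batten row and a leaf in each of the open row, centred within 9 mm; leaves within 0.2 rad of the board's x axis, tips away from the batten (tip beyond x = 60 mm in its frame); all flat on the board (tilt under 0.08 rad, under 4 mm above it) and at rest (horizontal distance between any of disc0, disc1, disc2 and batten0 below 0.009 m and horizontal distance between any of leaf0, leaf1, leaf2 and open0 below 0.009 m and horizontal distance between any of disc0, disc1, disc2 and batten1 below 0.009 m and horizontal distance between any of leaf0, leaf1, leaf2 and open1 below 0.009 m and horizontal distance between any of disc0, disc1, disc2 and batten2 below 0.009 m and horizontal distance between any of leaf0, leaf1, leaf2 and open2 below 0.009 m and angle between the x axis of each of leaf0, leaf1, leaf2 and the x axis of board, either way round below 0.2 rad and x of each of leaf0_tip, leaf1_tip, leaf2_tip in the frame of board above 0.06 m and angle between each of leaf0, leaf1, leaf2, disc0, disc1, disc2's own z axis and vertical below 0.08 rad and z of each of leaf0, leaf1, leaf2, disc0, disc1, disc2 in the frame of board below 0.016 m and linear speed of each of leaf0, leaf1, leaf2, disc0, disc1, disc2 below 0.02 m/s); the robot touches nothing.
It fails at once if the paint bottle is shifted by more than 20 mm or tipped (distance of paint_bottle from where it was at the start of the episode above 0.02 m or angle between paint_bottle's own z axis and vertical above 0.25 rad).
It fails at once if the brush jar is shifted by more than 20 mm or tipped (distance of brush_jar from where it was at the start of the episode above 0.02 m or angle between brush_jar's own z axis and vertical above 0.25 rad).
It fails at once if the glue pot is shifted by more than 20 mm or tipped (distance of glue_pot from where it was at the start of the episode above 0.02 m or angle between glue_pot's own z axis and vertical above 0.25 rad).
It also fails if it takes over 72 s, if anything falls off the work surface, if the arm or the gripper's body presses on something with over 40 N, if the wrist force passes 120 N, or if a joint passes its speed limit or range.

## Working session

There is one attempt and no reset: what is moved stays moved. The work goes in short steps, Python scripts to look and compute and a tool call to move; the robot and the scene stay as the last step left them, time stands still between calls to the robot, and variables do not carry over. Pictures are saved under pics/ and viewed, at most 10 in all, crops included, and the job is handed in when it is done.

Besides the shell and the picture viewer there is one more tool, called after "Emit:" in YAML: its name, and indented under it one key for each argument. jog_arm: Moves the arm, as the interface text tells. Its arguments: {"type":"object","properties":{"targets":{"type":"array","items":{"type":"array","items":{"type":"number"}}},"hand":{"type":"number"},"newtons":{"type":"number"}},"required":["targets"]}

```bash
mkdir -p pics
cat > h.py <<'E'
import numpy as np, cv2
from rig import env
def shot(n,fn=None):
    im=env.get_image(n)
    if fn: cv2.imwrite('pics/'+fn,cv2.cvtColor(im['frame'],cv2.COLOR_RGB2BGR))
    return im
def f_of(im): return im['frame'].shape[0]/2/np.tan(np.radians(im['fovy'])/2)
def world(im,r,c,d):
    f=f_of(im); r,c,d=map(lambda a:np.asarray(a,float),(r,c,d))
    p=np.stack([(c-im['cx'])/f*d,(r-im['cy'])/f*d,d],-1)
    T=np.array(im['cam_to_world']); return p@T[:3,:3].T+T[:3,3]
def onplane(im,r,c,z):
    a=world(im,r,c,1.0); o=np.array(im['cam_to_world'])[:3,3]; d=a-o
    return o+d*((z-o[2])/d[...,2])[...,None]
def cloud(im):
    r,c=np.mgrid[:im['depth'].shape[0],:im['depth'].shape[1]]
    return world(im,r,c,im['depth'])
E
python3 - <<'E'
from h import *
s=env.observe(); print(s['time_s'],s['position'],s['tool_rot'],s['grip_width'])
for n in('scene','top','wrist'):
    im=shot(n,n+'0.png'); print(n,np.round(im['cam_to_world'],3).tolist(),im['fovy'])
    P=cloud(im)
    for t in('board','leaf0','disc0','paint_bottle','brush_jar','glue_pot','sheet','tube_box'):
        for d in env.regions_of(n,t):
            m=d['pixels']&(im['depth']>0)
            print(' ',t,round(d['score'],2),np.round(d['point']),m.sum(),np.round(np.median(P[m],0),3) if m.sum() else '')
E
```

```text
0.0 [0.24732935 0.49091025 0.23070992] [[-8.93007160e-01  4.50041484e-01 -9.35861707e-04]
 [ 4.50042345e-01  8.93006472e-01 -1.15256005e-03]
 [ 3.17030724e-04 -1.45042178e-03 -9.99998898e-01]] 0.08576675817427365
scene [[-0.552, 0.628, -0.548, 1.195], [0.833, 0.405, -0.376, 0.349], [-0.015, -0.664, -0.747, 0.909], [0.0, 0.0, 0.0, 1.0]] 46.70857811652504
  board 0.83 [277. 416.] 7191 [0.535 0.26  0.013]
  leaf0 0.87 [208. 242.] 269 [ 0.586 -0.178  0.02 ]
  leaf0 0.76 [178. 288.] 212 [ 0.438 -0.148  0.02 ]
  leaf0 0.62 [265. 380.] 326 [0.567 0.165 0.029]
  disc0 0.93 [307. 429.] 394 [0.605 0.31  0.029]
  disc0 0.79 [194. 212.] 228 [ 0.592 -0.284  0.02 ]
  disc0 0.76 [266. 425.] 320 [0.513 0.258 0.029]
  brush_jar 0.96 [266. 254.] 1355 [ 0.74  -0.041  0.062]
  glue_pot 0.61 [154. 252.] 252 [ 0.432 -0.267  0.035]
  glue_pot 0.44 [176. 287.] 258 [ 0.437 -0.149  0.019]
  sheet 0.73 [192. 240.] 10747 [ 0.531 -0.228  0.005]
  sheet 0.5 [279. 414.] 7134 [0.535 0.26  0.013]
  sheet 0.23 [177. 289.] 249 [ 0.437 -0.148  0.019]
  tube_box 0.75 [306. 432.] 383 [0.605 0.31  0.029]
  tube_box 0.68 [
[... 567 characters left out ...]
 [ 0.571 -0.517  0.027]
  paint_bottle 0.63 [252. 237.] 601 [0.458 0.002 0.119]
  brush_jar 0.22 [229. 325.] 15704 [ 0.516 -0.233  0.004]
  glue_pot 0.78 [265. 347.] 184 [ 0.423 -0.27   0.044]
  sheet 0.65 [229. 327.] 15639 [ 0.515 -0.234  0.004]
  sheet 0.54 [213. 178.] 263 [0.563 0.164 0.028]
  tube_box 0.69 [203. 348.] 227 [ 0.588 -0.288  0.02 ]
  tube_box 0.67 [207. 435.] 6067 [ 0.571 -0.516  0.027]
wrist [[0.451, 0.85, 0.272, 0.178], [0.893, -0.429, -0.138, 0.526], [-0.001, 0.305, -0.952, 0.373], [0.0, 0.0, 0.0, 1.0]] 58.576594495352154
  board 0.93 [394. 240.] 2262 [0.463 0.33  0.014]
  disc0 0.58 [389. 238.] 2267 [0.462 0.328 0.014]
  brush_jar 0.6 [393. 239.] 2057 [0.463 0.328 0.015]
```

View pics/top0.png

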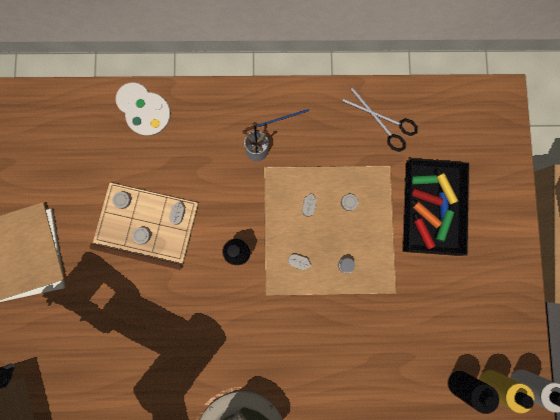

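View pics/scene0.png

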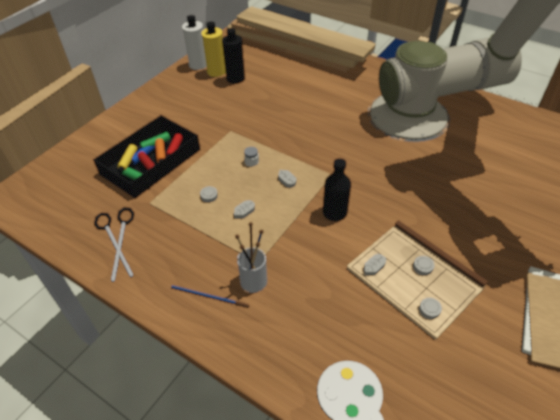

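The top view shows the board at left (145,222), batten on the near side and leaf0 at (176,212) in the right end of the open row. Disc0 is at (121,199) and disc2 at (142,235). On the sheet are leaves at (309,205) and (299,262), a disc at (349,202) and the glue pot at (347,264). The bottle is at (236,251) and the jar at (257,147). The scene view agrees. Next I'll look at the board with the wrist camera.

Emit:
jog_arm:
  targets:
    - [-32, -8.4, -4, 0, 0, 0]
    - [-32, -8.4, -4, 0, 0, 0]
    - [-32, -8.4, -4, 0, 0, 0]
    - [-32, -8.4, -4, 0, 0, 0]
    - [-32, -8.4, -4, 0, 0, 0]
    - [-32, -8.4, -4, 0, 0, 0]
    - [-32, -8.4, -4, 0, 0, 0]
    - [-32, -8.4, -4, 0, 0, 0]

```text
time_s: 2.02
position: [0.4967, 0.2704, 0.2717]
tool_rot: [[-0.893, 0.45, 0.0], [0.45, 0.893, 0.0], [-0.0, 0.0, -1.0]]
ft_force: [0.1, 0.1, 0.1]
grip_width: 0.0851
gripper_force: 0.0
```

Emit:
jog_arm:
  targets:
    - [0, 0, 0, 0, 0, 16]
    - [0, 0, 0, 0, 0, 16]
    - [0, 0, 0, 0, 0, 16]
    - [0, 0, 0, 0, 0, 16]
    - [0, 0, 0, 0, 0, 16]

```text
time_s: 2.43
position: [0.4955, 0.2721, 0.2713]
tool_rot: [[-0.735, 0.678, -0.0], [0.678, 0.735, -0.0], [0.0, -0.0, -1.0]]
ft_force: [-0.3, -0.1, 0.4]
grip_width: 0.0852
gripper_force: 0.0
```

```bash
cat >> h.py <<'E'
def regs(cam,im,t,smin=0.3):
    "detections: world cloud of the top face of each"
    P=cloud(im); out=[]
    for d in env.regions_of(cam,t):
        m=d['pixels']&(im['depth']>0)
        if d['score']<smin or m.sum()<30: continue
        q=P[m]; zt=np.percentile(q[:,2],80); 
        top=m&(np.abs(P[...,2]-zt)<0.004)
        (cx,cy),(w,h),a=cv2.minAreaRect((P[top][:,:2]*1000).astype(np.float32))
        mu=P[top].mean(0); u,sv,vt=np.linalg.svd(P[top][:,:2]-mu[:2],full_matrices=False)
        out.append(dict(s=round(d['score'],2),pt=np.round(d['point']),z=round(float(zt),4),rect=np.round([cx,cy,w,h,a],1),mean=np.round(mu*1000,1),ax=round(float(np.degrees(np.arctan2(vt[0,1],vt[0,0]))),1),top=top))
    return out
def show(cam,im,names):
    for t in names:
        for o in regs(cam,im,t): print(t,{k:(v.tolist() if hasattr(v,'tolist') else v) for k,v in o.items() if k!='top'})
E
python3 - <<'E'
from h import *
s=env.observe(); print(s['time_s'],s['position'],np.round(s['tool_rot'],3).tolist(),s['ft_force'])
im=shot('wrist','w1.png'); show('wrist',im,('board','leaf0','disc0'))
E
```

```text
2.4333 [0.49545219 0.2721078  0.27131525] [[-0.735, 0.678, -0.0], [0.678, 0.735, -0.0], [0.0, -0.0, -1.0]] [-0.26378108 -0.08615866  0.38515458]
board {'s': 0.92, 'pt': [193.0, 298.0], 'z': 0.0125, 'rect': [536.3, 247.8, 240.1, 180.4, 76.3], 'mean': [536.3, 254.5, 11.5], 'ax': -104.6}
leaf0 {'s': 0.86, 'pt': [270.0, 250.0], 'z': 0.0282, 'rect': [566.7, 162.5, 32.7, 60.2, 75.8], 'mean': [564.8, 163.5, 27.5], 'ax': -14.2}
leaf0 {'s': 0.55, 'pt': [344.0, 9.0], 'z': 0.0197, 'rect': [433.0, -136.3, 29.0, 16.5, 62.7], 'mean': [433.7, -134.9, 19.1], 'ax': -118.7}
disc0 {'s': 0.76, 'pt': [210.0, 370.0], 'z': 0.0286, 'rect': [601.7, 307.6, 43.1, 42.3, 76.9], 'mean': [601.4, 307.6, 27.9], 'ax': -1.4}
disc0 {'s': 0.76, 'pt': [184.0, 277.0], 'z': 0.0287, 'rect': [508.2, 254.6, 42.1, 41.6, 88.4], 'mean': [508.1, 254.8, 27.9], 'ax': -74.3}
```

View pics/w1.png

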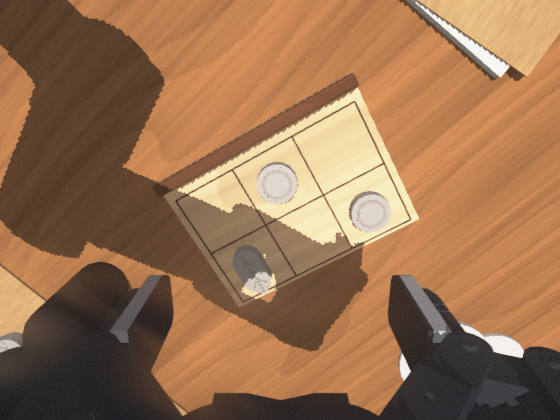

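The wrist picture shows disc2 (277,183), disc0 (370,212) and leaf0 (253,270), all on the grid, with the batten at upper left. The board is centred at (536,248) with yaw about -13.8°, top at z≈12 mm. Now to grasp disc0.

Emit:
jog_arm:
  targets:
    - [-5.4, 9.8, 19, 0, 0, -29]
    - [-5.4, 9.8, 19, 0, 0, -29]
    - [-5.4, 9.8, 19, 0, 0, -29]
    - [-5.4, 9.8, 19, 0, 0, -29]
    - [-5.4, 9.8, 19, 0, 0, -29]
    - [-5.4, 9.8, 19, 0, 0, -29]
    - [-5.4, 9.8, 19, 0, 0, -29]
  hand: 0.72
  newtons: 40

```text
time_s: 3.22
position: [0.601, 0.3072, 0.0778]
tool_rot: [[-0.971, 0.238, -0.006], [0.238, 0.971, -0.002], [0.005, -0.003, -1.0]]
ft_force: [0.2, -0.1, 0.6]
grip_width: 0.0613
gripper_force: 0.0
```

```bash
cat >> h.py <<'E'
from scipy.spatial.transform import Rotation as R
def Rdown(yawY):
    a=np.radians(yawY); y=np.array([np.cos(a),np.sin(a),0]); z=np.array([0,0,-1.]); return np.stack([np.cross(y,z),y,z],1)
def mv(x,y,z,yawY=None):
    s=env.observe(); T=np.array(s['tool_rot']); d=T.T@(np.array([x,y,z])-s['position'])*100
    yy=np.degrees(np.arctan2(T[1,1],T[0,1]))
    t=np.degrees(R.from_matrix(T.T@Rdown(yy if yawY is None else yawY)).as_rotvec())
    print('MOVE',np.round(d,2),np.round(t,1),'q6',round(s['q'][5],1),'t',round(s['time_s'],1),'yawY',round(yy,1))
BY=76.2; BC=np.array([.5363,.2478])
def bp(x,y):
    a=np.radians(BY-90); return BC+np.array([[np.cos(a),-np.sin(a)],[np.sin(a),np.cos(a)]])@[x,y]
E
python3 - <<'E'
from h import *
im=shot('wrist','w2.png'); show('wrist',im,('board','leaf0','disc0'))
print(env.observe()['position'],env.observe()['grip_width'])
mv(.6015,.3076,.013,76.2)
for x in(-.026,.048):
  for y in(-.074,0,.074): print(x,y,np.round(bp(x,y),4))
E
```

```text
board {'s': 0.63, 'pt': [138.0, 194.0], 'z': 0.012, 'rect': [547.7, 253.6, 224.3, 160.2, 76.2], 'mean': [540.3, 270.0, 11.4], 'ax': 83.7}
board {'s': 0.58, 'pt': [231.0, 26.0], 'z': 0.0279, 'rect': [568.6, 167.6, 27.7, 59.9, 64.9], 'mean': [566.8, 167.3, 27.4], 'ax': -20.9}
leaf0 {'s': 0.65, 'pt': [229.0, 25.0], 'z': 0.0279, 'rect': [569.1, 167.4, 27.7, 61.0, 64.9], 'mean': [566.8, 167.3, 27.4], 'ax': -20.9}
disc0 {'s': 0.97, 'pt': [229.0, 284.0], 'z': 0.0285, 'rect': [602.0, 307.7, 42.9, 43.3, 57.4], 'mean': [601.0, 308.0, 27.8], 'ax': -5.3}
disc0 {'s': 0.9, 'pt': [84.0, 136.0], 'z': 0.0285, 'rect': [508.7, 254.7, 43.2, 43.3, 18.1], 'mean': [508.3, 255.3, 27.8], 'ax': -104.9}
[0.6018481  0.30770128 0.08437951] 0.06126284280298332
MOVE [ 0.06 -0.03  7.14] [0.1 0.2 0.1] q6 -59.2 t 3.4 yawY 76.3
-0.026 -0.074 [0.4934 0.1821]
-0.026 0 [0.5111 0.254 ]
-0.026 0.074 [0.5287 0.3259]
0.048 -0.074 [0.5653 0.1645]
0.048 0 [0.5829 0.2364]
0.048 0.074 [0.6006 0.3082]
```

View pics/w2.png

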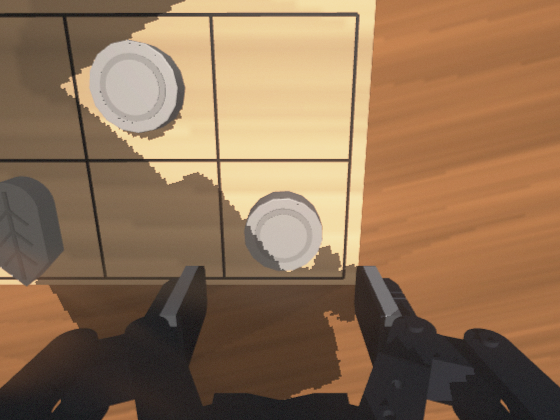

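The picture shows disc0 (284,231) between the open fingers and disc2 (137,87); the batten2 square has its corners at (212,15), (357,14), (350,160) and (218,159). Descending to grip.

Emit:
jog_arm:
  targets:
    - [0, 0, 3.5, 0, 0, 0]
    - [0, 0, 6.8, 0, 0, 0]
    - [0, 0, 6.8, 0, 0, 0]
    - [0, 0, 6.8, 0, 0, 0]

```text
time_s: 3.75
position: [0.6013, 0.3074, 0.0145]
tool_rot: [[-0.971, 0.238, -0.0], [0.238, 0.971, -0.0], [0.0, -0.0, -1.0]]
ft_force: [-0.3, 0.3, 0.7]
grip_width: 0.0617
gripper_force: 0.0
```

Run:
```python
from h import *
s=env.observe(); print(s['time_s'],s['position'],s['ft_force'])
```

```text
3.75 [0.60131344 0.30740865 0.01453849] [-0.3466737   0.30836279  0.68152541]
```

Emit:
jog_arm:
  targets:
    - [0, 0, 0.15, 0, 0, 0]
    - [0, 0, 0.15, 0, 0, 0]
    - [0, 0, 0.15, 0, 0, 0]
    - [0, 0, 0.15, 0, 0, 0]
    - [0, 0, 0.15, 0, 0, 0]
    - [0, 0, 0.15, 0, 0, 0]
  hand: 0

```text
time_s: 4.25
position: [0.603, 0.3079, 0.0153]
tool_rot: [[-0.971, 0.238, 0.005], [0.238, 0.971, 0.001], [-0.005, 0.003, -1.0]]
ft_force: [-0.3, -0.5, 6.7]
grip_width: 0.0422
gripper_force: 40.4
```

Emit:
jog_arm:
  targets:
    - [0, 0, -3.0, 0, 0, 0]
    - [0, 0, -6.0, 0, 0, 0]
    - [0, 0, -6, 0, 0, 0]
    - [0, 0, -6, 0, 0, 0]

```text
time_s: 4.58
position: [0.6028, 0.3079, 0.0754]
tool_rot: [[-0.971, 0.238, 0.006], [0.238, 0.971, 0.002], [-0.005, 0.003, -1.0]]
ft_force: [0.3, 0.1, -1.3]
grip_width: 0.0423
gripper_force: 40.8
```

Run:
```python
from h import *
im=shot('wrist','w3.png'); show('wrist',im,('disc0',))
q=onplane(im,np.array([15,14,160,159]),np.array([212,357,350,218]),.012); print(np.round(q,4), q.mean(0))
im=shot('wrist')
x,y=bp(-.026,.074); mv(x,y,.073,76.2)
```

```text
disc0 {'s': 0.8, 'pt': [81.0, 131.0], 'z': 0.0285, 'rect': [508.8, 254.6, 43.1, 43.5, 19.0], 'mean': [508.3, 255.3, 27.8], 'ax': -102.8}
disc0 {'s': 0.67, 'pt': [282.0, 280.0], 'z': 0.0885, 'rect': [601.7, 307.5, 42.3, 44.0, 74.5], 'mean': [600.2, 307.9, 87.9], 'ax': -13.6}Traceback (most recent call last):
  File "<stdin>", line 3, in <module>
  File "h.py", line 13, in onplane
    a=world(im,r,c,1.0); o=np.array(im['cam_to_world'])[:3,3]; d=a-o
  File "h.py", line 10, in world
    p=np.stack([(c-im['cx'])/f*d,(r-im['cy'])/f*d,d],-1)
    raise ValueError('all input arrays must have the same shape')
ValueError: all input arrays must have the same shape
```

Emit:
jog_arm:
  targets:
    - [4, 0, 0, 0, 0, 0]
    - [7.5, 0, 0, 0, 0, 0]
    - [7.5, 0, 0, 0, 0, 0]
    - [7.5, 0, 3, 0, 0, 0]
    - [7.5, 0, 5.6, 0, 0, 0]
    - [7.5, 0, 5.9, 0, 0, 0]
    - [7.5, 0, 5.9, 0, 0, 0]

```text
time_s: 5.27
position: [0.528, 0.3251, 0.0112]
tool_rot: [[-0.971, 0.237, -0.003], [0.237, 0.971, -0.001], [0.002, -0.002, -1.0]]
ft_force: [-0.5, -0.5, -0.1]
grip_width: 0.0424
gripper_force: 51.9
```

Emit:
jog_arm:
  targets:
    - [0, 0, 0, 0, 0, 0]
    - [0, 0, 0, 0, 0, 0]
    - [0, 0, 0, 0, 0, 0]
    - [0, 0, -3, 0, 0, 0]
    - [0, 0, -7, 0, 0, 0]
    - [0, 0, -11, 0, 0, 0]
    - [0, 0, -15, 0, 0, 0]
    - [0, 0, -19, 0, 0, 0]
  hand: 0.68

```text
time_s: 5.93
position: [0.5283, 0.3251, 0.2051]
tool_rot: [[-0.971, 0.238, 0.0], [0.238, 0.971, 0.0], [-0.0, 0.0, -1.0]]
ft_force: [0.5, 1.3, -1.0]
grip_width: 0.0582
gripper_force: 0.0
```

```bash
sed -i 's/    f=f_of(im); r,c,d=.*/    f=f_of(im); r,c,d=np.broadcast_arrays(np.float64(r),np.float64(c),np.float64(d))/' h.py
python3 - <<'E'
from h import *
im=shot('wrist','w4.png'); show('wrist',im,('disc0','board'))
print(env.observe()['position'])
im=shot('top');show('top',im,('disc0','leaf0'))
im=shot('scene');show('scene',im,('disc0','leaf0'))
mv(.55,-.18,.24,76)
E
```

```text
disc0 {'s': 0.9, 'pt': [174.0, 200.0], 'z': 0.0286, 'rect': [508.7, 254.9, 42.8, 42.7, 66.0], 'mean': [508.0, 255.0, 27.9], 'ax': -77.3}
disc0 {'s': 0.69, 'pt': [197.0, 212.0], 'z': 0.0125, 'rect': [543.3, 246.2, 240.5, 164.9, 76.3], 'mean': [536.3, 249.7, 11.5], 'ax': -111.7}
disc0 {'s': 0.68, 'pt': [176.0, 279.0], 'z': 0.0286, 'rect': [526.9, 324.4, 41.7, 42.5, 13.4], 'mean': [526.6, 324.8, 27.9], 'ax': -52.3}
board {'s': 0.9, 'pt': [200.0, 209.0], 'z': 0.0125, 'rect': [543.3, 246.2, 240.5, 164.9, 76.3], 'mean': [536.4, 249.3, 11.5], 'ax': -111.3}
[0.52971513 0.32560859 0.20638261]
disc0 {'s': 0.75, 'pt': [228.0, 114.0], 'z': 0.0306, 'rect': [526.5, 325.6, 40.7, 41.5, 88.3], 'mean': [525.5, 326.7, 29.5], 'ax': -161.3}
disc0 {'s': 0.63, 'pt': [236.0, 141.0], 'z': 0.0303, 'rect': [506.9, 257.0, 40.5, 39.9, 44.9], 'mean': [506.4, 255.8, 29.2], 'ax': -63.4}
disc0 {'s': 0.53, 'pt': [202.0, 350.0], 'z': 0.0227, 'rect': [588.1, -287.1, 40.8, 40.1, 43.8], 'mean': [588.6, -288.3, 21.4], 'ax': -152.9}
leaf0 {'s': 0.82, 'pt': [212.0, 177.0], 'z': 0.0297, 'rect': [566.0, 163.8, 32.5, 59.6, 78.
[... 383 characters left out ...]
 [527.3, 326.2, 41.3, 41.0, 43.0], 'mean': [528.0, 326.6, 29.6], 'ax': 134.2}
disc0 {'s': 0.61, 'pt': [194.0, 211.0], 'z': 0.022, 'rect': [589.8, -287.2, 40.3, 40.3, 54.2], 'mean': [590.7, -285.8, 21.2], 'ax': 7.7}
leaf0 {'s': 0.85, 'pt': [264.0, 378.0], 'z': 0.0302, 'rect': [565.4, 164.7, 32.7, 59.6, 79.1], 'mean': [564.2, 165.4, 29.1], 'ax': -12.2}
leaf0 {'s': 0.77, 'pt': [207.0, 244.0], 'z': 0.0215, 'rect': [582.4, -180.8, 35.7, 62.5, 79.4], 'mean': [582.5, -180.1, 20.5], 'ax': -10.3}
leaf0 {'s': 0.53, 'pt': [177.0, 288.0], 'z': 0.022, 'rect': [434.2, -151.4, 56.1, 31.6, 76.7], 'mean': [435.4, -148.9, 21.0], 'ax': 67.7}
MOVE [-14.09 -48.55  -3.82] [-0.1 -0.1  0.3] q6 -55.6 t 6.4 yawY 76.3
```

Disc0 now lies within 3 mm of its square (wrist, top and scene agree). Over to the sheet.

Emit:
jog_arm:
  targets:
    - [-7, -25, -3.8, 0, 0, 0]
    - [-7, -25, -3.8, 0, 0, 0]
    - [-7, -25, -3.8, 0, 0, 0]
    - [-7, -25, -3.8, 0, 0, 0]
    - [-7, -25, -3.8, 0, 0, 0]
    - [-7, -25, -3.8, 0, 0, 0]
    - [-7, -25, -3.8, 0, 0, 0]

```text
time_s: 6.97
position: [0.5376, 0.0612, 0.241]
tool_rot: [[-0.97, 0.241, 0.0], [0.241, 0.97, -0.001], [-0.0, -0.001, -1.0]]
ft_force: [-0.6, -0.4, -0.5]
grip_width: 0.0582
gripper_force: 0.0
```

Emit:
jog_arm:
  targets:
    - [-4, -23.5, 0, 0, 0, 0]
    - [-4, -23.5, 0, 0, 0, 0]
    - [-4, -23.5, 0, 0, 0, 0]
    - [-4, -23.5, 0, 0, 0, 0]
    - [-4, -23.5, 0, 0, 0, 0]
    - [-4, -23.5, 0, 0, 0, 0]
    - [-4, -23.5, 0, 0, 0, 0]

```text
time_s: 7.55
position: [0.5199, -0.1769, 0.2396]
tool_rot: [[-0.97, 0.243, -0.002], [0.243, 0.97, -0.0], [0.001, -0.001, -1.0]]
ft_force: [-0.2, -0.8, 0.0]
grip_width: 0.0581
gripper_force: 0.0
```

Run:
```python
from h import *
im=shot('wrist','w5.png'); show('wrist',im,('disc0','leaf0','glue_pot'))
print(env.observe()['position'])
mv(.588,-.287,.10,76)
```

```text
disc0 {'s': 0.64, 'pt': [252.0, 197.0], 'z': 0.0208, 'rect': [587.1, -290.5, 43.4, 37.0, 89.4], 'mean': [586.0, -290.0, 20.0], 'ax': 90.9}
leaf0 {'s': 0.92, 'pt': [228.0, 291.0], 'z': 0.0201, 'rect': [584.7, -183.8, 31.4, 59.8, 76.6], 'mean': [582.5, -183.2, 19.4], 'ax': -13.0}
leaf0 {'s': 0.7, 'pt': [75.0, 283.0], 'z': 0.0201, 'rect': [434.6, -155.1, 60.1, 31.9, 70.1], 'mean': [435.1, -153.6, 19.4], 'ax': -109.3}
glue_pot {'s': 0.95, 'pt': [95.0, 151.0], 'z': 0.0439, 'rect': [425.3, -275.2, 36.0, 36.5, 87.3], 'mean': [425.0, -274.9, 43.4], 'ax': -100.5}
[ 0.52042936 -0.17097379  0.24043737]
MOVE [-9.32 -9.68 14.03] [ 0.  -0.1  0.3] q6 -106.9 t 7.8 yawY 76.3
```

View pics/w5.png

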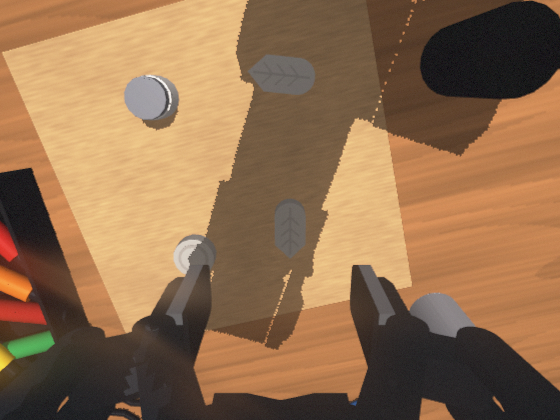

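The picture shows leaf A (290,228) with its tip away from the robot, about -13.5° like the board. Leaf B (283,75) has its tip to the left (world about -110°), disc1 is at (195,255) and the glue pot at (150,98). Next, disc1.

Emit:
jog_arm:
  targets:
    - [-9.3, -9.7, 14, 0, 0, 0]
    - [-9.3, -9.7, 14, 0, 0, 0]
    - [-9.3, -9.7, 14, 0, 0, 0]
    - [-9.3, -9.7, 14, 0, 0, 0]
    - [-9.3, -9.7, 14, 0, 0, 0]
    - [-9.3, -9.7, 14, 0, 0, 0]
    - [-9.3, -9.7, 14, 0, 0, 0]
  hand: 0.74

```text
time_s: 8.33
position: [0.5878, -0.287, 0.0995]
tool_rot: [[-0.972, 0.237, -0.002], [0.237, 0.972, 0.002], [0.003, 0.001, -1.0]]
ft_force: [0.4, 0.4, 0.6]
grip_width: 0.0632
gripper_force: 0.0
```

Run:
```python
from h import *
im=shot('wrist'); show('wrist',im,('disc0','leaf0'))
print(env.observe()['position'],env.observe()['grip_width'])
mv(.588,-.288,.007)
```

```text
disc0 {'s': 0.75, 'pt': [215.0, 278.0], 'z': 0.0205, 'rect': [590.3, -291.0, 42.4, 43.4, 72.2], 'mean': [589.4, -290.6, 19.8], 'ax': -22.0}
leaf0 {'s': 0.96, 'pt': [167.0, 443.0], 'z': 0.0198, 'rect': [585.4, -183.9, 33.2, 61.7, 76.6], 'mean': [582.3, -183.9, 19.2], 'ax': -12.8}
[ 0.58821577 -0.28700957  0.10258936] 0.0631722326159017
MOVE [ 0.02 -0.09  9.56] [-0.   0.1  0. ] q6 -112.7 t 8.5 yawY 76.4
```

Emit:
jog_arm:
  targets:
    - [-0.2, -0.3, 4, 0, 0, 0]
    - [-0.2, -0.3, 8, 0, 0, 0]
    - [-0.2, -0.3, 9.3, 0, 0, 0]
    - [-0.2, -0.3, 9.3, 0, 0, 0]
    - [-0.2, -0.3, 9.3, 0, 0, 0]

```text
time_s: 8.9
position: [0.5895, -0.2912, 0.0093]
tool_rot: [[-0.972, 0.237, 0.001], [0.237, 0.972, -0.001], [-0.002, -0.001, -1.0]]
ft_force: [0.7, -0.3, 1.0]
grip_width: 0.0629
gripper_force: 0.0
```

Emit:
jog_arm:
  targets:
    - [0, 0, 0, 0, 0, 0]
    - [0, 0, 0, 0, 0, 0]
    - [0, 0, 0, 0, 0, 0]
    - [0, 0, 0, 0, 0, 0]
    - [0, 0, 0, 0, 0, 0]
  hand: 0

```text
time_s: 9.32
position: [0.5901, -0.2921, 0.0109]
tool_rot: [[-0.971, 0.237, 0.004], [0.237, 0.971, -0.003], [-0.004, -0.002, -1.0]]
ft_force: [-0.8, 1.3, 7.2]
grip_width: 0.0419
gripper_force: 39.7
```

Emit:
jog_arm:
  targets:
    - [0, 0, -4, 0, 0, 0]
    - [0, 0, -8, 0, 0, 0]
    - [0, 0, -12, 0, 0, 0]
    - [0, 0, -16, 0, 0, 0]
    - [0, 0, -20, 0, 0, 0]
    - [0, 0, -22, 0, 0, 0]
    - [0, 0, -22, 0, 0, 0]

```text
time_s: 9.9
position: [0.5901, -0.2923, 0.2358]
tool_rot: [[-0.971, 0.237, 0.011], [0.237, 0.971, -0.008], [-0.012, -0.005, -1.0]]
ft_force: [0.7, -0.5, -0.7]
grip_width: 0.0419
gripper_force: 40.9
```

Run:
```python
from h import *
im=shot('wrist'); show('wrist',im,('disc0','leaf0'))
print(env.observe()['position'])
x,y=bp(-.026,-.074); mv(x,y,.24,76.2)
```

```text
disc0 {'s': 0.81, 'pt': [278.0, 282.0], 'z': 0.2452, 'rect': [589.8, -292.7, 42.0, 43.7, 74.4], 'mean': [588.4, -292.5, 244.6], 'ax': -12.0}
disc0 {'s': 0.7, 'pt': [204.0, 70.0], 'z': 0.0448, 'rect': [572.4, -512.7, 149.1, 239.7, 85.0], 'mean': [590.9, -502.3, 45.2], 'ax': -31.2}
leaf0 {'s': 0.98, 'pt': [132.0, 389.0], 'z': 0.0199, 'rect': [584.8, -183.9, 32.6, 60.0, 75.6], 'mean': [582.8, -183.7, 19.2], 'ax': -13.2}
[ 0.58857994 -0.29136103  0.22779691]
MOVE [20.49 43.73 -1.21] [ 0.  -0.   0.1] q6 -112.9 t 10.1 yawY 76.3
```

Emit:
jog_arm:
  targets:
    - [4, 29, -1.2, 0, 0, 0]
    - [4, 29, -1.2, 0, 0, 0]
    - [4, 29, -1.2, 0, 0, 0]
    - [4, 29, -1.2, 0, 0, 0]
    - [4, 29, -1.2, 0, 0, 0]
    - [4, 29, -1.2, 0, 0, 0]
    - [4, 29, -1.2, 0, 0, 0]
    - [4, 29, -1.2, 0, 0, 0]

```text
time_s: 10.72
position: [0.6185, 0.0064, 0.2389]
tool_rot: [[-0.973, 0.231, -0.002], [0.231, 0.973, 0.002], [0.002, 0.002, -1.0]]
ft_force: [0.9, -0.6, -1.0]
grip_width: 0.0418
gripper_force: 41.0
```

Emit:
jog_arm:
  targets:
    - [16.4, 14.7, 0, 0, 0, 0]
    - [16.4, 14.7, 0, 0, 0, 0]
    - [16.4, 14.7, 0, 0, 0, 0]
    - [16.4, 14.7, 0, 0, 0, 0]
    - [16.4, 14.7, 0, 0, 0, 0]
    - [16.4, 14.7, 0, 0, 0, 0]
    - [16.4, 14.7, 0, 0, 0, 0]

```text
time_s: 11.3
position: [0.4925, 0.1834, 0.2392]
tool_rot: [[-0.972, 0.234, -0.002], [0.234, 0.972, 0.0], [0.002, -0.0, -1.0]]
ft_force: [0.8, -1.2, -0.8]
grip_width: 0.0413
gripper_force: 41.0
```

Run:
```python
from h import *
im=shot('wrist'); show('wrist',im,('disc0',))
print(env.observe()['position'])
x,y=bp(-.026,-.074); print(x,y); mv(x,y,.019,76.2)
```

```text
disc0 {'s': 0.8, 'pt': [171.0, 429.0], 'z': 0.0284, 'rect': [527.5, 323.9, 42.8, 42.7, 11.7], 'mean': [527.1, 323.7, 27.7], 'ax': -126.1}
disc0 {'s': 0.74, 'pt': [278.0, 281.0], 'z': 0.2487, 'rect': [492.4, 182.9, 42.0, 44.4, 74.3], 'mean': [490.7, 183.3, 248.1], 'ax': -12.4}
disc0 {'s': 0.67, 'pt': [170.0, 358.0], 'z': 0.0286, 'rect': [508.9, 254.0, 43.0, 42.8, 1.1], 'mean': [508.3, 254.0, 27.8], 'ax': 36.0}
[0.49468259 0.18096743 0.23921292]
0.49339903286153447 0.18213793318373003
MOVE [ 0.14  0.1  22.02] [-0.  -0.   0.1] q6 -69.1 t 11.4 yawY 76.3
```

Emit:
jog_arm:
  targets:
    - [0.1, 0, 4, 0, 0, 0]
    - [0.1, 0, 8, 0, 0, 0]
    - [0.1, 0, 12, 0, 0, 0]
    - [0.1, 0, 16, 0, 0, 0]
    - [0.1, 0, 19.5, 0, 0, 0]
    - [0.1, 0, 21.6, 0, 0, 0]
    - [0.1, 0, 22.1, 0, 0, 0]
    - [0.1, 0, 22.1, 0, 0, 0]

```text
time_s: 12.07
position: [0.4938, 0.18, 0.0174]
tool_rot: [[-0.971, 0.239, -0.003], [0.239, 0.971, -0.001], [0.003, -0.002, -1.0]]
ft_force: [0.5, -0.4, -0.4]
grip_width: 0.0421
gripper_force: 50.0
```

Emit:
jog_arm:
  targets:
    - [0, 0, 0, 0, 0, 0]
    - [0, 0, 0, 0, 0, 0]
    - [0, 0, 0, 0, 0, 0]
    - [0, 0, -3, 0, 0, 0]
    - [0, 0, -7, 0, 0, 0]
    - [0, 0, -11, 0, 0, 0]
    - [0, 0, -15, 0, 0, 0]
    - [0, 0, -19, 0, 0, 0]
  hand: 0.66

```text
time_s: 12.73
position: [0.4932, 0.1814, 0.2117]
tool_rot: [[-0.971, 0.238, 0.001], [0.238, 0.971, 0.0], [-0.001, 0.0, -1.0]]
ft_force: [0.3, -0.1, 0.8]
grip_width: 0.0567
gripper_force: 0.0
```

Run:
```python
from h import *
im=shot('top'); show('top',im,('disc0',))
im=shot('wrist'); show('wrist',im,('disc0',))
print(env.observe()['position'])
mv(.585,-.184,.24,76.2)
```

```text
disc0 {'s': 0.67, 'pt': [244.0, 173.0], 'z': 0.0299, 'rect': [488.5, 166.3, 11.6, 29.7, 72.6], 'mean': [487.8, 167.6, 29.1], 'ax': 162.8}
disc0 {'s': 0.93, 'pt': [169.0, 279.0], 'z': 0.0286, 'rect': [493.9, 179.9, 42.7, 42.5, 31.7], 'mean': [493.6, 180.0, 27.9], 'ax': -6.0}
disc0 {'s': 0.71, 'pt': [166.0, 362.0], 'z': 0.0285, 'rect': [508.5, 254.0, 42.4, 43.1, 77.9], 'mean': [508.1, 254.0, 27.8], 'ax': 38.1}
disc0 {'s': 0.55, 'pt': [166.0, 438.0], 'z': 0.0284, 'rect': [527.4, 324.0, 42.9, 42.6, 53.0], 'mean': [526.8, 323.6, 27.7], 'ax': -93.6}
[0.49371668 0.18147131 0.2098673 ]
MOVE [-17.56 -33.33  -3.  ] [0.1 0.1 0.1] q6 -69.0 t 12.9 yawY 76.3
```

Emit:
jog_arm:
  targets:
    - [-14, -18, -3, 0, 0, 0]
    - [-14, -18, -3, 0, 0, 0]
    - [-14, -18, -3, 0, 0, 0]
    - [-14, -18, -3, 0, 0, 0]
    - [-14, -18, -3, 0, 0, 0]
    - [-14, -18, -3, 0, 0, 0]
    - [-15.5, -24, -3, 0, 0, 0]
    - [-16.5, -28, -3, 0, 0, 0]
  hand: 0.6

```text
time_s: 13.6
position: [0.587, -0.1111, 0.2369]
tool_rot: [[-0.972, 0.236, -0.003], [0.236, 0.972, 0.001], [0.003, 0.001, -1.0]]
ft_force: [1.1, -0.9, 0.3]
grip_width: 0.0513
gripper_force: 0.0
```

Emit:
jog_arm:
  targets:
    - [-1, -5.3, 2, 0, 0, 0]
    - [-1, -5.3, 6, 0, 0, 0]
    - [-1, -5.3, 10, 0, 0, 0]
    - [-1, -5.3, 14, 0, 0, 0]
    - [-1, -5.3, 14, 0, 0, 0]
    - [-1, -5.3, 14, 0, 0, 0]
    - [-1, -5.3, 14, 0, 0, 0]

```text
time_s: 14.18
position: [0.5851, -0.1639, 0.1003]
tool_rot: [[-0.971, 0.237, 0.002], [0.237, 0.971, -0.001], [-0.002, -0.0, -1.0]]
ft_force: [-0.0, -0.5, 0.1]
grip_width: 0.0511
gripper_force: 0.0
```

Run:
```python
from h import *
im=shot('wrist'); show('wrist',im,('leaf0',))
print(env.observe()['position'],env.observe()['grip_width'])
mv(.585,-.184,.008,76.4)
```

```text
leaf0 {'s': 0.59, 'pt': [216.0, 253.0], 'z': 0.0199, 'rect': [584.9, -183.9, 32.0, 61.2, 76.1], 'mean': [582.1, -183.0, 19.4], 'ax': -13.9}
[ 0.58558526 -0.16404085  0.10142782] 0.051160682910173005
MOVE [-0.38 -1.94  9.35] [-0.1  0.2 -0.1] q6 -103.1 t 14.3 yawY 76.3
```

Emit:
jog_arm:
  targets:
    - [-0.4, -1.9, 3, 0, 0, 0]
    - [-0.4, -1.9, 6, 0, 0, 0]
    - [-0.4, -1.9, 9.2, 0, 0, 0]
    - [-0.4, -1.9, 9.2, 0, 0, 0]
    - [-0.4, -1.9, 9.2, 0, 0, 0]

```text
time_s: 14.7
position: [0.5841, -0.1832, 0.0078]
tool_rot: [[-0.971, 0.237, 0.0], [0.237, 0.971, -0.0], [-0.0, -0.0, -1.0]]
ft_force: [-0.1, 0.6, 1.5]
grip_width: 0.0512
gripper_force: 0.0
```

Emit:
jog_arm:
  targets:
    - [0, 0, 0, 0, 0, 0]
    - [0, 0, 0, 0, 0, 0]
    - [0, 0, 0, 0, 0, 0]
    - [0, 0, 0, 0, 0, 0]
    - [0, 0, 0, 0, 0, 0]
  hand: 0

```text
time_s: 15.12
position: [0.5853, -0.1838, 0.01]
tool_rot: [[-0.971, 0.237, 0.005], [0.237, 0.971, -0.003], [-0.005, -0.001, -1.0]]
ft_force: [-0.5, 0.7, 6.8]
grip_width: 0.0311
gripper_force: 40.8
```

Emit:
jog_arm:
  targets:
    - [0, 0, -4, 0, 0, 0]
    - [0, 0, -8, 0, 0, 0]
    - [0, 0, -12, 0, 0, 0]
    - [0, 0, -16, 0, 0, 0]
    - [0, 0, -20, 0, 0, 0]
    - [0, 0, -23, 0, 0, 0]
    - [0, 0, -23, 0, 0, 0]

```text
time_s: 15.7
position: [0.5854, -0.1838, 0.2461]
tool_rot: [[-0.971, 0.237, 0.013], [0.237, 0.971, -0.007], [-0.015, -0.004, -1.0]]
ft_force: [-0.2, -0.1, -0.4]
grip_width: 0.0304
gripper_force: 40.0
```

Run:
```python
from h import *
im=shot('wrist'); show('wrist',im,('leaf0',))
print(env.observe()['position'])
x,y=bp(.048,0); print(x,y); mv(x,y,.24,76.2)
```

```text
leaf0 {'s': 0.94, 'pt': [274.0, 281.0], 'z': 0.2559, 'rect': [585.1, -184.3, 31.8, 62.3, 76.4], 'mean': [581.1, -183.3, 255.3], 'ax': -13.9}
leaf0 {'s': 0.81, 'pt': [8.0, 277.0], 'z': 0.0198, 'rect': [447.3, -155.4, 50.6, 10.8, 76.4], 'mean': [446.9, -153.9, 19.2], 'ax': 74.8}
[ 0.58388784 -0.18308752  0.23925282]
0.5829144454356625 0.23635039403622812
MOVE [10.05 40.72 -0.16] [-0.1  0.2  0.1] q6 -104.7 t 15.8 yawY 76.3
```

Emit:
jog_arm:
  targets:
    - [6, 25, 0, 0, 0, 0]
    - [6, 25, 0, 0, 0, 0]
    - [6, 25, 0, 0, 0, 0]
    - [6, 25, 0, 0, 0, 0]
    - [6, 25, 0, 0, 0, 0]
    - [6, 25, 0, 0, 0, 0]
    - [6, 25, 0, 0, 0, 0]

```text
time_s: 16.38
position: [0.5835, 0.0797, 0.236]
tool_rot: [[-0.973, 0.232, -0.002], [0.232, 0.973, 0.002], [0.003, 0.001, -1.0]]
ft_force: [1.1, 0.5, 0.1]
grip_width: 0.0311
gripper_force: 40.0
```

Emit:
jog_arm:
  targets:
    - [4, 15.7, 0, 0, 0, 0]
    - [4, 15.7, 0, 0, 0, 0]
    - [4, 15.7, 0, 0, 0, 0]
    - [4, 15.7, 5, 0, 0, 0]
    - [4, 15.7, 9, 0, 0, 0]
    - [4, 15.7, 13, 0, 0, 0]
    - [4, 15.7, 15, 0, 0, 0]
    - [4, 15.7, 15, 0, 0, 0]

```text
time_s: 17.05
position: [0.5791, 0.2353, 0.0791]
tool_rot: [[-0.971, 0.237, -0.015], [0.237, 0.971, -0.003], [0.013, -0.006, -1.0]]
ft_force: [-0.5, -0.8, -1.7]
grip_width: 0.0306
gripper_force: 40.0
```

Run:
```python
from h import *
im=shot('wrist'); show('wrist',im,('leaf0',))
print(env.observe()['position'])
x,y=bp(.048,0); mv(x,y,.018,76.2)
```

```text
leaf0 {'s': 0.85, 'pt': [275.0, 279.0], 'z': 0.089, 'rect': [578.9, 235.0, 31.8, 61.8, 76.9], 'mean': [575.1, 235.7, 88.5], 'ax': -13.7}
leaf0 {'s': 0.59, 'pt': [236.0, 154.0], 'z': 0.0279, 'rect': [567.0, 162.7, 32.7, 61.5, 76.9], 'mean': [564.0, 163.8, 27.4], 'ax': -15.0}
[0.58310362 0.2356344  0.08664676]
MOVE [0.02 0.07 6.86] [-0.1 -0.1  0. ] q6 -65.0 t 17.1 yawY 76.2
```

Emit:
jog_arm:
  targets:
    - [0, 0, 3, 0, 0, 0]
    - [0, 0, 5.5, 0, 0, 0]
    - [0, 0, 6.7, 0, 0, 0]
    - [0, 0, 6.7, 0, 0, 0]
    - [0, 0, 6.7, 0, 0, 0]

```text
time_s: 17.57
position: [0.5844, 0.2359, 0.0217]
tool_rot: [[-0.971, 0.238, 0.002], [0.238, 0.971, 0.0], [-0.002, 0.001, -1.0]]
ft_force: [0.4, 0.5, 0.7]
grip_width: 0.0305
gripper_force: 40.1
```

Emit:
jog_arm:
  targets:
    - [0, 0, 0, 0, 0, 0]
    - [0, 0, 0, 0, 0, 0]
    - [0, 0, 0, 0, 0, 0]
    - [0, 0, -3, 0, 0, 0]
    - [0, 0, -7, 0, 0, 0]
    - [0, 0, -11, 0, 0, 0]
    - [0, 0, -15, 0, 0, 0]
    - [0, 0, -19, 0, 0, 0]
  hand: 0.55

```text
time_s: 18.23
position: [0.5829, 0.2359, 0.2128]
tool_rot: [[-0.971, 0.238, 0.001], [0.238, 0.971, 0.0], [-0.001, 0.001, -1.0]]
ft_force: [0.3, 0.7, 0.8]
grip_width: 0.047
gripper_force: 0.0
```

Run:
```python
from h import *
im=shot('wrist'); show('wrist',im,('leaf0','disc0'))
im=shot('top'); show('top',im,('leaf0',))
print(env.observe()['position'])
mv(.4345,-.154,.24,-19.8)
```

```text
leaf0 {'s': 0.69, 'pt': [175.0, 196.0], 'z': 0.0281, 'rect': [567.0, 162.6, 32.3, 60.7, 76.7], 'mean': [564.7, 163.4, 27.4], 'ax': -13.9}
leaf0 {'s': 0.68, 'pt': [178.0, 281.0], 'z': 0.028, 'rect': [584.3, 235.8, 31.3, 60.5, 75.5], 'mean': [582.0, 236.1, 27.4], 'ax': -14.3}
disc0 {'s': 0.87, 'pt': [87.0, 285.0], 'z': 0.0286, 'rect': [508.8, 254.5, 43.0, 42.4, 48.0], 'mean': [508.6, 254.6, 27.9], 'ax': 38.3}
disc0 {'s': 0.7, 'pt': [90.0, 366.0], 'z': 0.0284, 'rect': [527.9, 324.4, 42.7, 42.9, 81.7], 'mean': [527.5, 324.2, 27.8], 'ax': -107.4}
disc0 {'s': 0.67, 'pt': [90.0, 194.0], 'z': 0.0286, 'rect': [494.4, 180.2, 42.6, 42.8, 72.6], 'mean': [494.0, 180.3, 27.9], 'ax': -92.6}
leaf0 {'s': 0.71, 'pt': [205.0, 147.0], 'z': 0.03, 'rect': [582.3, 237.2, 32.6, 59.2, 76.1], 'mean': [581.8, 236.9, 28.8], 'ax': 166.7}
leaf0 {'s': 0.53, 'pt': [263.0, 297.0], 'z': 0.0224, 'rect': [433.7, -152.0, 57.4, 31.1, 70.9], 'mean': [434.1, -151.4, 21.2], 'ax': -109.9}
leaf0 {'s': 0.51, 'pt': [214.0, 178.0], 'z': 0.0305, 'rect': [564.6, 163.2, 29.4, 56.3, 76.1], 'mean': [562.3, 164.3, 29.4], 'ax': 167.4}
[0.5829608  0.23584517 0.20964936]
MOVE [  5.16 -41.4   -3.03] [-0.  -0.  96.1] q6 -65.0 t 18.5 yawY 76.3
```

Emit:
jog_arm:
  targets:
    - [-3, -21.5, -3, 0, 0, 50]
    - [-3, -21.5, -3, 0, 0, 50]
    - [-3, -21.5, -3, 0, 0, 50]
    - [-3, -21.5, -3, 0, 0, 50]
    - [-3, -21.5, -3, 0, 0, 50]
    - [-3, -21.5, -3, 0, 0, 50]
    - [-3, -21.5, -3, 0, 0, 50]
    - [-3, -21.5, -3, 0, 0, 50]
  hand: 0.6

```text
time_s: 19.15
position: [0.5609, 0.0189, 0.2385]
tool_rot: [[-0.437, 0.9, -0.003], [0.9, 0.437, 0.001], [0.002, -0.002, -1.0]]
ft_force: [-0.1, 0.3, -0.6]
grip_width: 0.0514
gripper_force: 0.0
```

Run:
```python
from h import *
shot('top')
print(env.observe()['position'])
mv(.4345,-.154,.24,-19.8)
```

```text
[0.56097685 0.01965392 0.23853832]
MOVE [ -9.95 -19.04  -0.12] [-0.1 -0.  46.1] q6 -36.4 t 19.2 yawY 26.3
```

Emit:
jog_arm:
  targets:
    - [-10, -19, 0, 0, 0, 46]
    - [-10, -19, 0, 0, 0, 46]
    - [-10, -19, 0, 0, 0, 46]
    - [-10, -19, 0, 0, 0, 46]
    - [-10, -19, 0, 0, 0, 46]
    - [-10, -19, 0, 0, 0, 46]
    - [-10, -19, 0, 0, 0, 46]
    - [-10, -19, 0, 0, 0, 46]

```text
time_s: 19.87
position: [0.4348, -0.1538, 0.2392]
tool_rot: [[0.337, 0.942, -0.001], [0.942, -0.337, 0.001], [0.0, -0.001, -1.0]]
ft_force: [-0.1, -0.3, -0.7]
grip_width: 0.0509
gripper_force: 0.0
```

Emit:
jog_arm:
  targets:
    - [0, 0, 4, 0, 0, 0]
    - [0, 0, 8, 0, 0, 0]
    - [0, 0, 12, 0, 0, 0]
    - [0, 0, 14, 0, 0, 0]
    - [0, 0, 14, 0, 0, 0]
    - [0, 0, 14, 0, 0, 0]

```text
time_s: 20.37
position: [0.4354, -0.1531, 0.0995]
tool_rot: [[0.333, 0.943, -0.002], [0.943, -0.333, 0.001], [0.001, -0.002, -1.0]]
ft_force: [-0.1, -0.1, 0.2]
grip_width: 0.051
gripper_force: 0.0
```

Run:
```python
from h import *
im=shot('wrist','w6.png'); show('wrist',im,('leaf0','glue_pot'))
print(env.observe()['position'])
mv(.4345,-.154,.008,-19.8)
```

```text
leaf0 {'s': 0.71, 'pt': [215.0, 275.0], 'z': 0.0199, 'rect': [434.4, -155.2, 60.8, 32.1, 70.3], 'mean': [435.4, -152.6, 19.3], 'ax': -109.6}
glue_pot {'s': 0.71, 'pt': [370.0, 322.0], 'z': 0.0432, 'rect': [428.0, -267.4, 21.0, 34.9, 63.8], 'mean': [428.1, -265.5, 43.0], 'ax': 159.4}
[ 0.43617153 -0.15400347  0.10134065]
MOVE [-0.05 -0.19  9.33] [0.2 0.  0.2] q6 -14.5 t 20.5 yawY -19.6
```

View pics/w6.png

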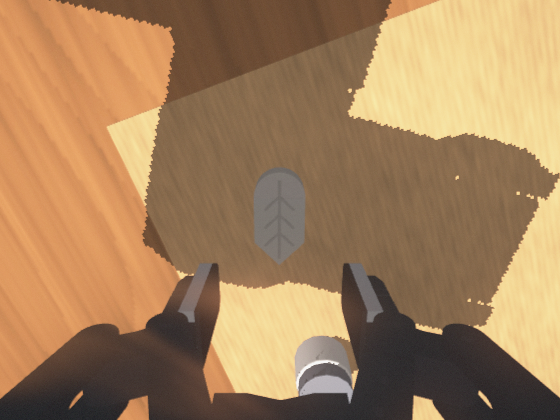

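Leaf B at (279,215) lies lined up between the fingers, tip towards the glue pot at (322,365), which stays clear. Gripping.

Emit:
jog_arm:
  targets:
    - [-0.1, -0.15, 3, 0, 0, 0]
    - [-0.1, -0.15, 6, 0, 0, 0]
    - [-0.1, -0.15, 9.2, 0, 0, 0]
    - [-0.1, -0.15, 9.2, 0, 0, 0]
    - [-0.1, -0.15, 9.2, 0, 0, 0]

```text
time_s: 20.93
position: [0.4337, -0.1543, 0.0084]
tool_rot: [[0.337, 0.941, -0.001], [0.941, -0.337, 0.0], [0.0, -0.001, -1.0]]
ft_force: [0.1, 0.3, 1.6]
grip_width: 0.0512
gripper_force: 0.0
```

Emit:
jog_arm:
  targets:
    - [0, 0, 0, 0, 0, 0]
    - [0, 0, 0, 0, 0, 0]
    - [0, 0, 0, 0, 0, 0]
    - [0, 0, 0, 0, 0, 0]
    - [0, 0, 0, 0, 0, 0]
  hand: 0

```text
time_s: 21.35
position: [0.4346, -0.1549, 0.0101]
tool_rot: [[0.337, 0.941, 0.004], [0.941, -0.337, -0.003], [-0.001, 0.004, -1.0]]
ft_force: [-0.3, 0.6, 5.0]
grip_width: 0.0309
gripper_force: 39.8
```

Emit:
jog_arm:
  targets:
    - [0, 0, -4, 0, 0, 0]
    - [0, 0, -8, 0, 0, 0]
    - [0, 0, -12, 0, 0, 0]
    - [0, 0, -16, 0, 0, 0]
    - [0, 0, -20, 0, 0, 0]
    - [0, 0, -23, 0, 0, 0]
    - [0, 0, -23, 0, 0, 0]

```text
time_s: 21.93
position: [0.435, -0.1551, 0.2457]
tool_rot: [[0.337, 0.941, 0.012], [0.941, -0.337, -0.008], [-0.004, 0.014, -1.0]]
ft_force: [0.2, 0.2, 0.4]
grip_width: 0.0307
gripper_force: 40.4
```

Run:
```python
from h import *
im=shot('wrist'); show('wrist',im,('leaf0',))
print(env.observe()['position'])
mv(.57,.03,.24,26)
```

```text
leaf0 {'s': 0.59, 'pt': [276.0, 278.0], 'z': 0.2554, 'rect': [435.5, -155.6, 61.6, 32.5, 69.0], 'mean': [436.8, -152.0, 254.8], 'ax': -109.7}
[ 0.43339168 -0.15410072  0.23982988]
MOVE [ 2.194e+01  6.640e+00 -1.000e-02] [  0.2   0.2 -45.7] q6 -14.6 t 22.0 yawY -19.7
```

Emit:
jog_arm:
  targets:
    - [22, 6.6, 0, 0, 0, -46]
    - [22, 6.6, 0, 0, 0, -46]
    - [22, 6.6, 0, 0, 0, -46]
    - [22, 6.6, 0, 0, 0, -46]
    - [22, 6.6, 0, 0, 0, -46]
    - [22, 6.6, 0, 0, 0, -46]
    - [22, 6.6, 0, 0, 0, -46]
    - [22, 6.6, 0, 0, 0, -46]

```text
time_s: 22.7
position: [0.5696, 0.0318, 0.2363]
tool_rot: [[-0.446, 0.895, -0.003], [0.895, 0.446, 0.0], [0.002, -0.002, -1.0]]
ft_force: [0.8, -0.0, -0.5]
grip_width: 0.0308
gripper_force: 40.3
```

Run:
```python
from h import *
im=shot('wrist')
print(env.observe()['position'])
x,y=bp(.048,.074); print(x,y); mv(x,y,.24,76.0)
```

```text
[0.56933684 0.03098453 0.23661358]
0.6005659212964776 0.3082143307495412
MOVE [23.49 15.06 -0.34] [ -0.1  -0.1 -49.8] q6 -35.0 t 22.8 yawY 26.2
```

Emit:
jog_arm:
  targets:
    - [23.5, 15.1, 0, 0, 0, -50]
    - [23.5, 15.1, 0, 0, 0, -50]
    - [23.5, 15.1, 0, 0, 0, -50]
    - [23.5, 15.1, 0, 0, 0, -50]
    - [23.5, 15.1, 0, 0, 0, -50]
    - [23.5, 15.1, 0, 0, 0, -50]
    - [23.5, 15.1, 0, 0, 0, -50]
    - [23.5, 15.1, 0, 0, 0, -50]

```text
time_s: 23.42
position: [0.6005, 0.3122, 0.2365]
tool_rot: [[-0.973, 0.23, -0.002], [0.23, 0.973, 0.001], [0.002, 0.0, -1.0]]
ft_force: [0.1, -0.2, -0.8]
grip_width: 0.031
gripper_force: 40.3
```

Emit:
jog_arm:
  targets:
    - [0, 0, 4, 0, 0, 0]
    - [0, 0, 8, 0, 0, 0]
    - [0, 0, 12, 0, 0, 0]
    - [0, 0, 15, 0, 0, 0]
    - [0, 0, 15, 0, 0, 0]
    - [0, 0, 15, 0, 0, 0]

```text
time_s: 23.92
position: [0.6011, 0.3068, 0.0874]
tool_rot: [[-0.971, 0.241, -0.003], [0.241, 0.971, -0.001], [0.002, -0.002, -1.0]]
ft_force: [1.2, 0.2, 0.4]
grip_width: 0.0305
gripper_force: 40.3
```

Run:
```python
from h import *
im=shot('wrist'); show('wrist',im,('leaf0',))
print(env.observe()['position'])
x,y=bp(.048,.074); mv(x,y,.018,76.0)
```

```text
leaf0 {'s': 0.76, 'pt': [276.0, 280.0], 'z': 0.097, 'rect': [601.9, 306.1, 31.9, 62.3, 76.0], 'mean': [597.7, 307.0, 96.5], 'ax': -13.9}
leaf0 {'s': 0.7, 'pt': [224.0, 31.0], 'z': 0.0279, 'rect': [566.7, 162.8, 33.7, 60.8, 75.1], 'mean': [564.9, 165.0, 27.3], 'ax': -17.5}
leaf0 {'s': 0.6, 'pt': [136.0, 197.0], 'z': 0.012, 'rect': [546.3, 250.7, 230.8, 162.3, 76.0], 'mean': [536.3, 269.6, 11.4], 'ax': 82.2}
leaf0 {'s': 0.56, 'pt': [219.0, 159.0], 'z': 0.0279, 'rect': [584.2, 235.4, 33.1, 61.1, 75.8], 'mean': [581.3, 236.7, 27.4], 'ax': -15.1}
[0.60264836 0.30774715 0.09057254]
MOVE [ 0.24 -0.02  7.26] [0.1 0.2 0.2] q6 -59.1 t 24.0 yawY 76.2
```

Emit:
jog_arm:
  targets:
    - [0.1, 0.1, 3, 0, 0, 0]
    - [0.1, 0.1, 5.5, 0, 0, 0]
    - [0.1, 0.1, 6.8, 0, 0, 0]
    - [0.1, 0.1, 6.9, 0, 0, 0]
    - [0.1, 0.1, 6.9, 0, 0, 0]

```text
time_s: 24.43
position: [0.6017, 0.3094, 0.0208]
tool_rot: [[-0.971, 0.238, 0.003], [0.238, 0.971, 0.001], [-0.002, 0.001, -1.0]]
ft_force: [0.8, -0.5, -0.4]
grip_width: 0.0306
gripper_force: 40.8
```

Emit:
jog_arm:
  targets:
    - [0, 0, 0, 0, 0, 0]
    - [0, 0, 0, 0, 0, 0]
    - [0, 0, 0, 0, 0, 0]
    - [0, 0, -3, 0, 0, 0]
    - [0, 0, -7, 0, 0, 0]
    - [0, 0, -11, 0, 0, 0]
    - [0, 0, -15, 0, 0, 0]
    - [0, 0, -19, 0, 0, 0]
  hand: 0.55

```text
time_s: 25.1
position: [0.6003, 0.3092, 0.2119]
tool_rot: [[-0.971, 0.238, 0.001], [0.238, 0.971, 0.0], [-0.001, 0.001, -1.0]]
ft_force: [0.7, 0.8, 0.0]
grip_width: 0.047
gripper_force: 0.0
```

Emit:
jog_arm:
  targets:
    - [8, 0, -4, 0, 0, 0]
    - [8, 0, -4, 0, 0, 0]
    - [8, 0, -4, 0, 0, 0]
    - [8, 0, -4, 0, 0, 0]
    - [8, 0, -4, 0, 0, 0]
    - [8, 0, -4, 0, 0, 0]

```text
time_s: 25.6
position: [0.5236, 0.3279, 0.2479]
tool_rot: [[-0.971, 0.238, -0.001], [0.238, 0.971, -0.001], [0.001, -0.001, -1.0]]
ft_force: [0.6, 0.7, -0.3]
grip_width: 0.0467
gripper_force: 0.0
```

Run:
```python
from h import *
im=shot('wrist','w7.png'); show('wrist',im,('leaf0','disc0','board'))
im=shot('scene'); show('scene',im,('leaf0','disc0','brush_jar','glue_pot'))
print(env.observe()['position'])
```

```text
leaf0 {'s': 0.79, 'pt': [244.0, 279.0], 'z': 0.0281, 'rect': [602.6, 308.8, 30.8, 61.7, 75.5], 'mean': [599.7, 309.4, 27.4], 'ax': -13.8}
leaf0 {'s': 0.56, 'pt': [242.0, 140.0], 'z': 0.0281, 'rect': [567.5, 162.3, 33.1, 62.0, 77.0], 'mean': [564.5, 163.8, 27.5], 'ax': -14.1}
disc0 {'s': 0.96, 'pt': [171.0, 135.0], 'z': 0.0287, 'rect': [494.3, 180.3, 42.3, 42.9, 22.5], 'mean': [493.8, 180.8, 28.0], 'ax': -55.5}
disc0 {'s': 0.76, 'pt': [174.0, 277.0], 'z': 0.0286, 'rect': [527.4, 324.5, 41.8, 42.7, 76.9], 'mean': [527.0, 324.7, 27.9], 'ax': -22.7}
disc0 {'s': 0.73, 'pt': [170.0, 210.0], 'z': 0.0286, 'rect': [508.5, 254.6, 42.5, 42.7, 14.6], 'mean': [508.3, 254.8, 27.9], 'ax': -58.2}
board {'s': 0.59, 'pt': [186.0, 222.0], 'z': 0.0127, 'rect': [536.1, 247.9, 240.7, 179.5, 76.1], 'mean': [534.2, 251.0, 11.5], 'ax': 75.0}
leaf0 {'s': 0.94, 'pt': [305.0, 430.0], 'z': 0.0299, 'rect': [599.9, 311.0, 32.5, 60.5, 74.5], 'mean': [599.9, 311.2, 28.9], 'ax': -13.7}
leaf0 {'s': 0.77, 'pt': [266.0, 377.0], 'z': 0.03, 'rect': [565.8, 164.8, 32.6, 57.0, 77.3], 'mean': [566.2, 164.7, 28.8], 'ax': -13.
[... 449 characters left out ...]
51.0], 'z': 0.0307, 'rect': [527.5, 326.7, 42.5, 39.0, 1.3], 'mean': [527.4, 326.2, 29.5], 'ax': 5.4}
brush_jar {'s': 0.96, 'pt': [267.0, 252.0], 'z': 0.1051, 'rect': [736.4, -45.5, 23.1, 16.9, 50.5], 'mean': [735.0, -43.6, 104.8], 'ax': 38.4}
glue_pot {'s': 0.63, 'pt': [191.0, 243.0], 'z': 0.006, 'rect': [517.6, -234.7, 344.9, 345.1, 0.4], 'mean': [529.2, -226.4, 4.8], 'ax': 129.3}
glue_pot {'s': 0.49, 'pt': [154.0, 252.0], 'z': 0.0443, 'rect': [422.1, -273.4, 41.4, 32.3, 34.9], 'mean': [424.2, -271.8, 44.2], 'ax': 29.0}
glue_pot {'s': 0.3, 'pt': [265.0, 375.0], 'z': 0.03, 'rect': [565.3, 164.9, 32.6, 58.0, 77.3], 'mean': [565.6, 164.6, 28.8], 'ax': -11.3}
[0.52311062 0.328219   0.24861098]
```

View pics/w7.png

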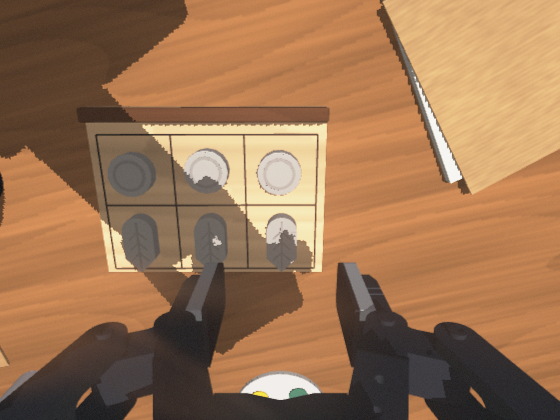

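All six lie in their squares: discs at (132,173), (207,170) and (279,173), leaves at (140,242), (210,238) and (281,242) with tips away from the batten. Every piece is within about 3 mm of centre.

```bash
python3 -c "
from rig import env
print(env.close_job())"
```

```text
the job is handed in; nothing more can be done
None
```

Job handed in at about 26 s (limit 72 s): by the last wrist and scene views all six pieces lie flat within about 3 mm of their square centres, with the leaf tips pointing away from the batten. The glue pot and brush jar looked unmoved; I did not re-measure the bottle, and the hand-in returned no verdict.

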